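# Roll-test mast sleeves on the shack's ramp

## Robot

A 7-joint arm with a two-finger parallel gripper is mounted at the origin on the work surface. World frame = base frame: x ahead of the robot, y to its left, z up, the work surface at z = 0. Lengths are in m, angles in rad, forces in N, time in s.
With the tool pointing down it reaches from about 0.4 to 0.85 m from the base axis. Payload 10.4 kg.
Tool frame: the origin (TCP) lies midway between the tips of the shut fingers; the grasp point (between the pads) lies 19 mm behind it; z points along the fingers, x is the direction in which the jaws open and shut, and the axes are right-handed (so a half turn about z gives the same grasp; the last joint's range is limited). The gripper opens to 87 mm and grips with 3 to 60 N. Pads are 19 mm wide; open, the fingers measure 117 mm over their backs; the gripper's body (75 mm by 190 mm) begins 51 mm behind the grasp point.
Start: joints at [1.156, 0.332, -0.065, 1.46, 0.022, 1.35, -0.088], TCP at [0.239, -0.578, 0.223] pointing down, gripper open.
Joint ranges: [-2.6, 2.6], [-0.5, 2.12], [-1.47, 1.34], [0.16, 2.42], [-1.27, 4.41], [0.06, 2.06], [-2.6, 2.6]. Speed limits (rad/s): [2.22, 2.22, 2.79, 2.79, 3.14, 3.14, 3.14].

## Interface

Orientations are given as a unit quaternion [x, y, z, w].
In Python, from bench import read_state, capture, get_calibration, job_done, look_for, silhouettes, tip_of gives the robot as it stands. The module is installed in compiled form; this text tells all that it offers.
- The arm moves only by the tool send_rows, never from a script. Its argument "targets" is a list of rows, each a list of 7 numbers: the turn, a rotation vector about the world's x, y, z in units of 5 degrees (1.0 is 5 degrees), then the shift along the world's x, y, z in m, then the finger opening in m, from 0 to 0.087. In form: [[ax, ay, az, tx, ty, tz, grip], ...]. A call has 1 to 12 rows; each row shifts and turns the commanded pose from where the row before left it; what a row does not reach is not made up. A row lasts 1/12 s, in which the tool goes at most 41.7 mm and 7.16 degrees, less where a joint would pass 70% of its speed; a pose out of reach is approached as far as the arm can. A call is refused whole if a number of a shift passes 0.0417 or a number of a turn 1, either way. A call with a gripper value outside its range is refused whole. The fingers move at their own pace and stop on an object; "newtons" is the grip in N (left out, the last holds). Time passes only in rows, so rows that do not move let the fingers close. It gives the time, the measured TCP pose, the force and the opening at its end, in the units of the state.
- read_state(): the state, without advancing time (a new reading comes with each control period).
- capture(name): name is "scene" or "top" or "wrist"; returns the picture (420x560x3 uint8, red, green, blue); there is no depth.
- get_calibration(name): a dict with "fx", "fy", "cx", "cy" (pixels), "k1" (the pictures are not rectified: a ray, as slopes to the right and down, at radius r is drawn at 1 + k1 r^2 times it, then the intrinsics apply), "rvec" (rotation vector, rad) and "tvec" (3), from world to camera coordinates, as OpenCV has them. Camera axes: x right, y down, z forward; pixel columns grow to the right and rows downward; lengths in m; the calibration is good to about 2 mm. A picture is of the moment at which its call begins: read the wrist's pose just before it. get_calibration takes no time and is no camera call; for the wrist camera it gives the pose at the moment of the call.
- job_done(): hands the job in, once; it reports no verdict.
Trained networks look in the newest picture that a camera, given by its name, has taken for a name from the list of things; names that differ only in an ending like _2 or _b are one class to them, and where a whole thing is asked for, a point or a joint stands for the part that bears it (a point fixed in the world has none). Each returns a list of dicts, best first, with "confidence" (0 to 1); they miss things now and then, are a little off and sometimes report something else, mostly with a low value. They report only what shows in the picture. A call takes as long as a camera call. They do not tell look-alikes from the thing itself.
- look_for(label, camera): "centre" ([column, row] in pixels, amid what is visible of it).
- silhouettes(label, camera): "mask" (420x560 bool, what is visible of it) and "centre" ([column, row] in pixels, amid what is visible of it).
- tip_of(label, camera): "centre" ([column, row] in pixels: a listed point, or the origin of a listed thing).
The state is a dict: "t": time; "joint_pos": joint angles; "dq": joint speeds; "joint_torque": joint torques, N m; "tcp_pos": TCP position; "tcp_rot": TCP orientation; "ft_force": force on the tool from outside, world axes, zero at the start; "ft_torque": the same for the moment, N m; "opening": finger opening in m.
Only numpy, scipy, OpenCV 4.12 (cv2) and the standard library are available. Lean on these libraries where they do the work, as an engineer would, in place of code of your own. Each camera call takes 0.05 s, during which the arm holds its last target. There are 200 camera calls.

## Task

Roll-test all three aluminium mast sleeves from the black mat, one at a time: set each down gently and squarely across the upper part of the wooden ramp, let go and draw the hand away. A sound sleeve rolls down into the tray at the foot by itself and stays in the tray; never carry or push it there. One that stays on the slope is crushed: see it lie there, let go, for about a second, then put it in the grey scrap box. Leave the jar, the screwdriver and the morse key alone.

Things in the scene. Friction and masses are not known exactly. Their poses are not given: they have to be found in the camera images.
- ramp: plywood roll-test ramp with its catch tray in one piece, fixed to the bench, 138 mm wide (x), 345 mm long (y), 94 mm high at the upper end. Origin: on the bench under its middle; x runs across, level; +y points to the upper end, -y downhill to the tray. Two side cheeks, 9 mm thick, stand about 18 mm above the deck. The tray begins at y = -60 mm, below a 10 mm step
- deck: the ramp's fixed sloping deck, smooth grey laminate, 120 mm wide between the cheeks, 233 mm long, tilted 15 degrees. Origin: middle of its top surface, 44 mm above the bench; x runs across, level; y up the slope; z is its normal. A round sleeve let go squarely across it rolls off in about a second; a crushed one on its flat side stays put
- release (a point): point on the deck's top surface, midway between the cheeks and 61 mm down the slope from the deck's upper edge: a good place to set a sleeve down
- tray (a point): centre of the catch tray's floor, 4 mm above the bench. The tray is 120 mm wide (across the ramp) and 100 mm long (downhill), with 34 mm walls (end stop and cheeks); it holds two or three sleeves side by side
- mat: black rubber mat flat on the bench, 130 mm (x) by 270 mm (y), 3 mm thick; the sleeves lie on it about 90 mm apart along its y, each roughly along its x. Origin: middle of its underside. The mat and the scrap box may have swapped places
- scrap: open grey plastic scrap box, fixed, 140 by 140 mm outside, 45 mm high, 4 mm walls and floor. Origin: middle of its underside
- sleeve_a: one of three joining sleeves, bare aluminium tube 80 mm long, 38 g, lying on the mat: either round, 30 mm diameter, or crushed along its whole length to an oval 35 mm wide, 21 mm thick, lying on its flat side. At least one is sound and one crushed; which is not told. Origin: middle of its axis (15 mm above its support if round, 10.5 mm if crushed). Its x axis runs along the tube
- sleeve_b: one of three joining sleeves, bare aluminium tube 80 mm long, 38 g, lying on the mat: either round, 30 mm diameter, or crushed along its whole length to an oval 35 mm wide, 21 mm thick, lying on its flat side. At least one is sound and one crushed; which is not told. Origin: middle of its axis (15 mm above its support if round, 10.5 mm if crushed). Its x axis runs along the tube
- sleeve_c: one of three joining sleeves, bare aluminium tube 80 mm long, 38 g, lying on the mat: either round, 30 mm diameter, or crushed along its whole length to an oval 35 mm wide, 21 mm thick, lying on its flat side. At least one is sound and one crushed; which is not told. Origin: middle of its axis (15 mm above its support if round, 10.5 mm if crushed). Its x axis runs along the tube
- jar: small white plastic jar, 52 mm diameter, 85 mm high, standing beyond the ramp; to be left alone. Origin: middle of its underside
- screwdriver: screwdriver with a black handle, 180 mm long, lying on the bench at the far side; to be left alone. Origin: middle of its length, on its underside; x runs along it towards the tip
- morse_key: brass morse key on a dark wooden base 150 by 75 mm, about 65 mm high, beside the tray end of the ramp; to be left alone. Origin: middle of the base's underside
There are look-alikes about, which are no part of the job. What is shaped like the sleeve_c but green or pink is not meant.

How it is judged:
On the way:
1. the crushed sleeve lies let go and still on the ramp's deck for half a second (contact force between sleeve_b and deck above 0.05 N and contact force between the fingers and sleeve_b below 0.05 N and linear speed of sleeve_b below 0.03 m/s), for 0.5 s.
At the end, for the whole second after the job is handed in: Both sound (round) sleeves lie inside the ramp's tray, their middles less than 40 mm above the bench, having rolled there; the crushed one lies inside the scrap box, its middle less than 40 mm above the bench; all at rest (under 0.03 m/s) (x of sleeve_a in the frame of ramp between -0.06 and 0.06 m and y of sleeve_a in the frame of ramp between -0.166 and -0.06 m and z of sleeve_a in the frame of ramp between 0 and 0.04 m and linear speed of each of sleeve_a, sleeve_c, sleeve_b below 0.03 m/s and x of sleeve_c in the frame of ramp between -0.06 and 0.06 m and y of sleeve_c in the frame of ramp between -0.166 and -0.06 m and z of sleeve_c in the frame of ramp between 0 and 0.04 m and x of sleeve_b in the frame of scrap between -0.066 and 0.066 m and y of sleeve_b in the frame of scrap between -0.066 and 0.066 m and z of sleeve_b in the frame of scrap between 0 and 0.04 m); the robot touches nothing.
It fails at once if the hand touches or holds a sound sleeve in or low over the tray or the lower half of the ramp (a sound sleeve must roll there by itself) ((contact force between the fingers and sleeve_a above 0.3 N and x of sleeve_a in the frame of deck between -0.075 and 0.075 m and y of sleeve_a in the frame of deck between -0.25 and -0.01 m and z of sleeve_a in the frame of deck between -0.03 and 0.12 m) or (contact force between the fingers and sleeve_c above 0.3 N and x of sleeve_c in the frame of deck between -0.075 and 0.075 m and y of sleeve_c in the frame of deck between -0.25 and -0.01 m and z of sleeve_c in the frame of deck between -0.03 and 0.12 m)).
It fails at once if a sleeve is dropped over the ramp or its tray with its middle more than 55 mm above the deck's plane, instead of being set down ((contact force between the fingers and sleeve_a below 0.02 N and linear speed of sleeve_a above 0.15 m/s and x of sleeve_a in the frame of deck between -0.075 and 0.075 m and y of sleeve_a in the frame of deck between -0.25 and 0.13 m and z of sleeve_a in the frame of deck between 0.055 and 0.4 m) or (contact force between the fingers and sleeve_b below 0.02 N and linear speed of sleeve_b above 0.15 m/s and x of sleeve_b in the frame of deck between -0.075 and 0.075 m and y of sleeve_b in the frame of deck between -0.25 and 0.13 m and z of sleeve_b in the frame of deck between 0.055 and 0.4 m) or (contact force between the fingers and sleeve_c below 0.02 N and linear speed of sleeve_c above 0.15 m/s and x of sleeve_c in the frame of deck between -0.075 and 0.075 m and y of sleeve_c in the frame of deck between -0.25 and 0.13 m and z of sleeve_c in the frame of deck between 0.055 and 0.4 m)).
It fails at once if the jar, the screwdriver or the morse key is moved more than 30 mm (distance of any of jar, screwdriver, morse_key from where it was at the start of the episode above 0.03 m).
It also fails if it takes over 72 s, if anything falls off the work surface, if the arm or the gripper's body presses on something with over 40 N, if the wrist force passes 120 N, or if a joint passes its speed limit or range.

## Working session

There is one attempt and no reset: what is moved stays moved. The work goes in short steps, Python scripts to look and compute and a tool call to move; the robot and the scene stay as the last step left them, time stands still between calls to the robot, and variables do not carry over. Pictures are saved under pics/ and viewed, about 8 in all and at most 12, crops included, and the job is handed in when it is done.

Besides the shell and the picture viewer there is one more tool, called after "Request:" as a command line: name --pt "numbers of a row" for each row, then --argument value for the rest. send_rows: Moves the arm, as the interface text tells. Its arguments: {"type":"object","properties":{"targets":{"type":"array"},"newtons":{"type":"number"}},"required":["targets"]}

```bash
mkdir -p pics
cat > h.py <<'E'
import numpy as np, cv2
from bench import *
def ray(cam,px,cal=None):
    c=cal or get_calibration(cam)
    x=(px[0]-c['cx'])/c['fx']; y=(px[1]-c['cy'])/c['fy']
    rd=np.hypot(x,y); r=rd
    for _ in range(20): r=rd/(1+c['k1']*r*r)
    s=r/rd if rd>0 else 1
    R=cv2.Rodrigues(np.array(c['rvec'],float))[0]; t=np.array(c['tvec'],float).ravel()
    return -R.T@t, R.T@np.array([x*s,y*s,1.])
def at(cam,px,z,cal=None):
    o,d=ray(cam,px,cal); return (o+d*(z-o[2])/d[2]).round(4)
def proj(cam,P,cal=None):
    c=cal or get_calibration(cam)
    R=cv2.Rodrigues(np.array(c['rvec'],float))[0]; p=R@np.array(P,float)+np.array(c['tvec'],float).ravel()
    x,y=p[0]/p[2],p[1]/p[2]; k=1+c['k1']*(x*x+y*y)
    return np.array([c['fx']*x*k+c['cx'],c['fy']*y*k+c['cy']]).round(1)
def save(n,im,s=1):
    cv2.imwrite('pics/'+n,cv2.resize(im[:,:,::-1],None,fx=s,fy=s,interpolation=cv2.INTER_CUBIC))
E
python3 - <<'E'
from h import *
a=capture('scene');b=capture('top')
im=np.vstack([cv2.resize(a,(400,300)),cv2.resize(b,(400,300))])
save('0.png',b,1.42); save('0s.png',a,1.0)
for l,z in [('sleeve_a',.015),('ramp',.0),('release',.07),('tray',.004),('mat',.003),('scrap',0),('deck',.044)]:
    for f in (tip_of,look_for):
        if f is look_for and l in('release','tray'): continue
        for d in f(l,'top')[:6]: print(l,f.__name__,np.round(d['centre'],1),round(d['confidence'],2),at('top',d['centre'],z))
print(read_state())
E
```

```text
sleeve_a call [194.9 298.7] 0.83 [0.3081 0.2008 0.015 ]
sleeve_a call [223.8 247.5] 0.79 [0.4562 0.1138 0.015 ]
sleeve_a call [137.4 193.5] 0.74 [0.6241 0.3739 0.015 ]
sleeve_a call [194.7 242.9] 0.71 [0.4717 0.2002 0.015 ]
sleeve_a call [163.  248.6] 0.65 [0.4569 0.2952 0.015 ]
sleeve_a call [306.6 140.8] 0.31 [ 0.772  -0.1401  0.015 ]
sleeve_a call [160.2 245.9] 0.74 [0.465  0.3037 0.015 ]
sleeve_a call [196.1 296.9] 0.74 [0.3133 0.1972 0.015 ]
sleeve_a call [193.6 241.9] 0.63 [0.4748 0.2035 0.015 ]
ramp call [321.7 206.8] 0.88 [ 0.5718 -0.1803  0.    ]
ramp call [195.4 243.4] 0.68 [0.4707 0.2012 0.    ]
ramp call [323.3 203.2] 0.58 [ 0.5826 -0.1855  0.    ]
release call [284.9 212. ] 0.81 [ 0.5519 -0.0694  0.07  ]
tray call [359.1 199.9] 0.56 [ 0.5895 -0.293   0.004 ]
mat call [192.9 240.7] 0.84 [0.4789 0.2081 0.003 ]
mat call [203.1 244.3] 0.77 [0.4674 0.1774 0.003 ]
scrap call [196.3 189.8] 0.86 [0.633  0.1978 0.    ]
scrap call [192.9 189.5] 0.79 [0.6342 0.2081 0.    ]
deck call [308.4 208.5] 0.63 [ 0.563  -0.1379  0.044 ]
deck call [307.8 206.4] 0.74 [ 0.5692 -0.1364  0.044 ]
deck call [198.1 243.1] 0.53 [0.4699 0.1845 0.044 ]
deck call [243.6 145.7] 0.22 [0.7545 0.0481 0.044 ]
{'t': 0.7, 'joint_pos': array([ 1.15636417,  0.33218553, -0.06470601,  1.4601392 ,  0.02160201,
        1.34987655, -0.08849014]), 'dq': array([ 1.51888455e-05,  7.08498237e-04,  3.97458060e-04, -7.83711791e-06,
       -1.94057374e-04,  3.09670444e-04, -7.72582365e-04]), 'joint_torque': array([ 4.56651624e-04, -6.22903347e+01,  2.46407365e-02, -3.90071404e+01,
       -6.11164933e-02,  3.13929166e-02,  1.28930978e-05]), 'tcp_pos': array([ 0.23870053, -0.57763528,  0.22256585]), 'tcp_rot': array([ 8.31234288e-01, -5.55922257e-01,  4.05622345e-05,  1.60703514e-05]), 'ft_force': array([-0.23878884, -0.10044851,  0.04066858]), 'ft_torque': array([ 0.01246992, -0.04018714, -0.00745855]), 'opening': 0.08688337990045715}
```

View pics/0.png

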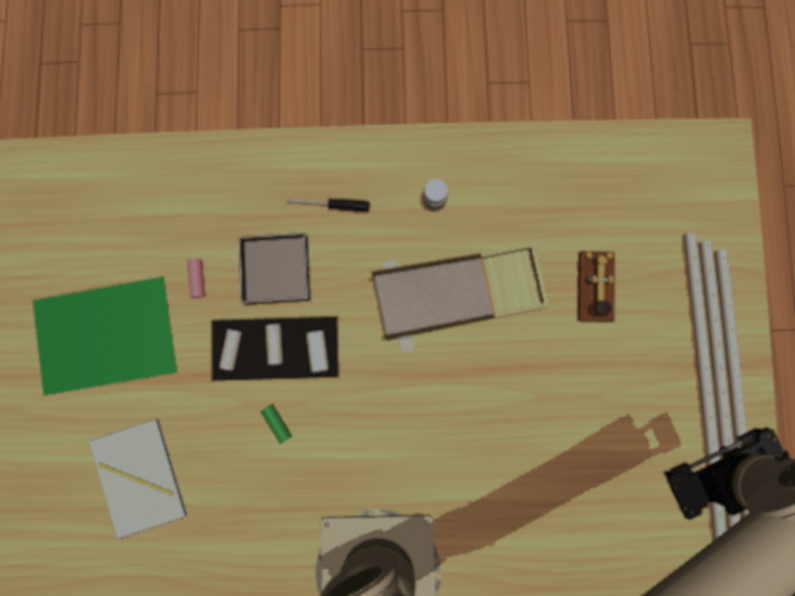

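View pics/0s.png

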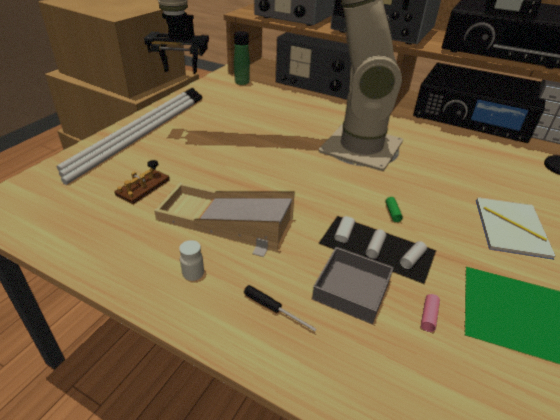

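Top picture (shown at 1.42×). On the mat there are three bare sleeves, at about original pixels (224,247), (193,243) and (162,247). The look-alikes are a green tube at (195,299) and a pink one at (137,193), neither on the mat. The scrap box is at (193,189). The ramp runs from its tray at (361,199) up to its top end at about (268,212). I'll measure the orientations next.

Run:
```python
from h import *
b=capture('top')
for l,z in [('sleeve_a',.015),('ramp',.05),('deck',.044),('scrap',.045),('mat',.003)]:
    for d in silhouettes(l,'top')[:6]:
        m=d['mask'].astype(np.uint8); p=np.argwhere(m)[:,::-1]
        r=cv2.minAreaRect(p.astype(np.float32)); bx=cv2.boxPoints(r)
        w=np.array([at('top',q,z)[:2] for q in bx]); e=[w[1]-w[0],w[2]-w[1]]
        e=max(e,key=np.linalg.norm)
        print(l,round(d['confidence'],2),np.round(d['centre']),at('top',d['centre'],z)[:2],'ang',round(np.degrees(np.arctan2(e[1],e[0])),1),'size',[round(np.linalg.norm(w[1]-w[0]),3),round(np.linalg.norm(w[2]-w[1]),3)], w.round(3).tolist() if l in('ramp','deck','scrap') else '')
save('crop.png',b[160:340,120:400],2.8)
```

```text
sleeve_a 0.72 [137. 195.] [0.619  0.3748] ang -173.4 size [np.float64(0.029), np.float64(0.081)] 
sleeve_a 0.69 [223. 250.] [0.4486 0.1162] ang -173.0 size [np.float64(0.036), np.float64(0.083)] 
sleeve_a 0.68 [193. 242.] [0.4757 0.2062] ang 179.6 size [np.float64(0.03), np.float64(0.08)] 
sleeve_a 0.67 [161. 244.] [0.4712 0.3004] ang -8.9 size [np.float64(0.086), np.float64(0.036)] 
sleeve_a 0.6 [196. 298.] [0.3104 0.199 ] ang -153.7 size [np.float64(0.032), np.float64(0.079)] 
ramp 0.8 [322. 204.] [ 0.5757 -0.1774] ang -79.7 size [np.float64(0.344), np.float64(0.192)] [[0.633, 0.001], [0.695, -0.338], [0.505, -0.368], [0.446, -0.034]]
ramp 0.69 [193. 242.] [0.4741 0.199 ] ang 179.7 size [np.float64(0.026), np.float64(0.072)] [[0.511, 0.212], [0.511, 0.186], [0.438, 0.187], [0.439, 0.213]]
deck 0.76 [307. 207.] [ 0.5683 -0.1349] ang -80.0 size [np.float64(0.222), np.float64(0.121)] [[0.608, -0.009], [0.647, -0.227], [0.527, -0.247], [0.489, -0.03]]
scrap 0.84 [194. 190.] [0.6247 0.1945] ang -89.1 size [np.float64(0.148), np.float64(0.147)] [[0.703, 0.276], [0.705, 0.128], [0.559, 0.123], [0.556, 0.269]]
mat 0.69 [198. 242.] [0.4749 0.1912] ang -89.5 size [np.float64(0.274), np.float64(0.13)]
```

View pics/crop.png

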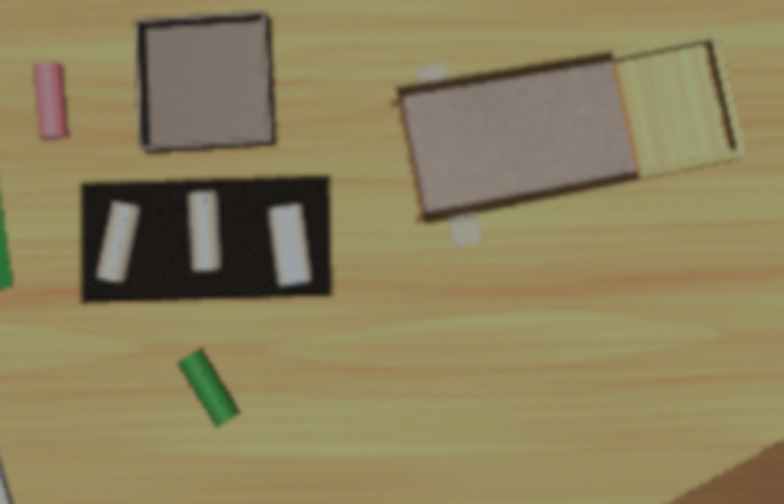

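Request:
send_rows --pt "0 0 0 0 0.038 0.01 0.087" --pt "0 0 0 0.015 0.038 0.01 0.087" --pt "0 0 0 0.015 0.038 0.01 0.087" --pt "0 0 0 0.015 0.038 0.01 0.087" --pt "0 0 0 0.015 0.038 0.01 0.087" --pt "0 0 0 0.015 0.038 0.01 0.087" --pt "0 0 0 0.015 0.038 0.01 0.087" --pt "0 0 0 0.015 0.038 0.01 0.087" --pt "0 0 0 0.015 0.038 0 0.087" --pt "0 0 0 0.015 0.038 0 0.087" --pt "0 0 0 0.015 0.038 0 0.087" --pt "0 0 0 0.015 0.038 0 0.087"

```text
t: 2.0
tcp_pos: [0.403, -0.1221, 0.3023]
tcp_rot: [0.831, -0.556, 0.001, 0.0]
ft_force: [0.1, 0.3, 0.5]
opening: 0.087
```

The crop shows the three bare sleeves on the black mat, with the pink and green tubes off it. The right-hand sleeve looks wider, so it is probably the crushed one. I'll go above the mat and take a close look.

Request:
send_rows --pt "0 0 -0.35 0.007 0.035 0 0.087" --pt "0 0 -0.35 0.007 0.035 0 0.087" --pt "0 0 -0.35 0.007 0.035 0 0.087" --pt "0 0 -0.35 0.007 0.035 0 0.087" --pt "0 0 -0.35 0.007 0.035 0 0.087" --pt "0 0 -0.35 0.007 0.035 0 0.087" --pt "0 0 -0.35 0.007 0.035 0 0.087" --pt "0 0 -0.35 0.007 0.035 0 0.087" --pt "0 0 -0.3 0 0.035 0 0.087" --pt "0 0 0 0 0 0 0.087"

```text
t: 2.83
tcp_pos: [0.4571, 0.1979, 0.3022]
tcp_rot: [0.751, -0.661, -0.001, -0.001]
ft_force: [-0.9, 0.9, 0.1]
opening: 0.087
```

```bash
cat > m.py <<'E'
from h import *
def sleeves(zs=(.018,)):
    cal=get_calibration('wrist'); b=capture('wrist')
    for d in silhouettes('sleeve_a','wrist')[:6]:
        p=np.argwhere(d['mask'])[:,::-1].astype(np.float32)
        r=cv2.minAreaRect(p); bx=cv2.boxPoints(r)
        w=np.array([at('wrist',q,.018,cal)[:2] for q in bx]); e=[w[1]-w[0],w[2]-w[1]]
        e=max(e,key=np.linalg.norm)
        print(round(d['confidence'],2),np.round(r[0]),'ctr',w.mean(0).round(4),'ang',round((np.degrees(np.arctan2(e[1],e[0]))+90)%180-90,1),'size',round(np.linalg.norm(w[1]-w[0]),3),round(np.linalg.norm(w[2]-w[1]),3))
    return b
E
python3 - <<'E'
from m import *
b=sleeves(); save('w1.png',b)
s=read_state(); print(s['tcp_pos'],s['tcp_rot'])
c,d=ray('wrist',(280,210)); print(c,d)
E
```

```text
0.89 [259. 257.] ctr [0.3268 0.2137] ang 31.8 size 0.029 0.044
0.85 [211. 163.] ctr [0.4603 0.2972] ang -12.6 size 0.086 0.032
0.85 [336. 184.] ctr [0.4543 0.1162] ang 8.0 size 0.081 0.034
0.74 [276. 165.] ctr [0.4696 0.2053] ang 3.0 size 0.083 0.03
0.7 [160.  36.] ctr [0.6136 0.3724] ang 4.4 size 0.033 0.083
[0.45828507 0.19225519 0.30186336] [ 7.49796264e-01 -6.61668675e-01 -3.51242223e-04 -6.84166542e-05]
[0.52645525 0.20067977 0.46334958] [-0.2597297  -0.03441692 -0.96507031]
```

View pics/w1.png

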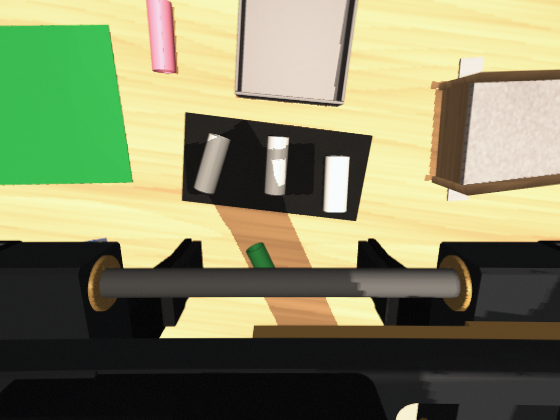

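The wrist picture shows the three mat sleeves at (211,163), (276,165) and (336,184), and it agrees with the top view. I'll take the middle one first.

Request:
send_rows --pt "0 0 -0.5 0.006 0.007 -0.035 0.07" --pt "0 0 -0.43 0.006 0.006 -0.035 0.07" --pt "0 0 0 0 0 -0.035 0.07" --pt "0 0 0 0 0 -0.035 0.07" --pt "0 0 0 0 0 -0.035 0.07" --pt "0 0 0 0 0 -0.035 0.07" --pt "0 0 0 0 0 -0.035 0.07" --pt "0 0 0 0 0 -0.025 0.07" --pt "0 0 0 0 0 -0.015 0.07" --pt "0 0 0 0 0 -0.01 0.07" --pt "0 0 0 0 0 0 0.07"

```text
t: 3.85
tcp_pos: [0.4701, 0.202, 0.0053]
tcp_rot: [0.721, -0.693, -0.0, 0.001]
ft_force: [0.6, 0.5, 0.4]
opening: 0.0698
```

Request:
send_rows --pt "0 0 0 0 0 0 0.02" --pt "0 0 0 0 0 0 0.02" --pt "0 0 0 0 0 0 0.02" --pt "0 0 0 0 0 0 0.02" --pt "0 0 0 0 0 0 0.02" --pt "0 0 0 0 0 0 0.02" --newtons 10

```text
t: 4.35
tcp_pos: [0.471, 0.2039, 0.0074]
tcp_rot: [0.721, -0.693, 0.0, -0.0]
ft_force: [-0.1, 0.2, 0.8]
opening: 0.0377
```

Request:
send_rows --pt "0 0 0 0 0 0 0.02" --pt "0 0 0 0 0 0 0.02" --pt "0 0 0 0 0 0.02 0.02" --pt "0 0 0 0 0 0.035 0.02" --pt "0 0 0 0 0 0.035 0.02" --pt "0 0 0 0 0 0.035 0.02" --pt "0 0 0.25 0.01 -0.03 0.03 0.02" --pt "0 0 0.25 0.01 -0.03 0.03 0.02" --pt "0 0 0.25 0.01 -0.03 0.02 0.02" --pt "0 0 0.25 0.01 -0.03 0 0.02" --pt "0 0 0.25 0.01 -0.03 0 0.02" --pt "0 0 0.25 0.01 -0.03 0 0.02"

```text
t: 5.35
tcp_pos: [0.5302, 0.0248, 0.2098]
tcp_rot: [0.765, -0.644, 0.001, -0.0]
ft_force: [0.8, 1.5, -0.3]
opening: 0.03
```

Run:
```python
from m import *
cal=get_calibration('wrist'); b=capture('wrist'); save('w2.png',b)
s=read_state(); print(s['tcp_pos'],s['opening'])
for l,z in [('release',.0587),('deck',.044),('tray',.004)]:
    for d in tip_of(l,'wrist')[:2]: print(l,round(d['confidence'],2),d['centre'],at('wrist',d['centre'],z,cal))
    for d in tip_of(l,'top')[:2]: print('top',l,round(d['confidence'],2),d['centre'],at('top',d['centre'],z))
```

```text
[0.53179215 0.01728041 0.20895209] 0.030008569794181966
release 0.71 [378.7, 193.4] [ 0.5493 -0.0753  0.0587]
top release 0.86 [287.4, 209.4] [ 0.5603 -0.0767  0.0587]
deck 0.79 [429.6, 187.8] [ 0.5621 -0.1322  0.044 ]
top deck 0.73 [310.3, 203.1] [ 0.5787 -0.1439  0.044 ]
tray 0.81 [553.3, 180.4] [ 0.5906 -0.2918  0.004 ]
top tray 0.84 [360.5, 197.1] [ 0.5978 -0.2976  0.004 ]
```

View pics/w2.png

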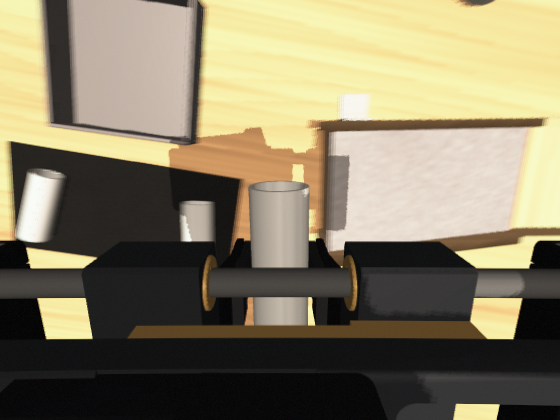

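The held sleeve measures 30.0 mm across the jaws, so it is round. The release point is about (0.555, −0.078, 0.059). I'll move to just above it and tilt to match the deck.

Request:
send_rows --pt "0.5 0.09 0 0.004 -0.017 -0.02 0.02" --pt "0.5 0.09 0 0.004 -0.017 -0.02 0.02" --pt "0.5 0.09 0 0.004 -0.017 -0.02 0.02" --pt "0.5 0.09 0 0.004 -0.017 -0.02 0.02" --pt "0.5 0.09 0 0.004 -0.017 -0.02 0.02" --pt "0.5 0.09 0 0.004 -0.018 -0.02 0.02" --pt "0 0 0 0 0 0 0.02" --pt "0 0 0 0 0 0 0.02" --pt "0 0 0 0 0 0 0.02"

```text
t: 6.45
tcp_pos: [0.554, -0.0748, 0.0898]
tcp_rot: [0.759, -0.638, -0.102, -0.085]
ft_force: [-0.0, 0.9, -1.0]
opening: 0.0295
```

Run:
```python
from m import *
s=read_state(); print(s['tcp_pos'],s['tcp_rot'],s['ft_force'],s['opening'])
from scipy.spatial.transform import Rotation as R
print(R.from_quat(s['tcp_rot']).as_matrix().round(3))
a=capture('top')
w=capture('wrist'); sc=capture('scene')
i=np.hstack([cv2.resize(a[160:270,240:400],None,fx=2.5,fy=2.5),cv2.resize(sc[130:240,140:300],None,fx=2.5,fy=2.5)]); save('p1.png',i)
```

```text
[ 0.55403123 -0.07483551  0.08976622] [ 0.75870601 -0.63775479 -0.10208349 -0.08492923] [-0.00981559  0.90722374 -0.96976946] 0.029548288608694736
[[ 0.166 -0.985 -0.047]
 [-0.95  -0.172  0.259]
 [-0.263  0.001 -0.965]]
```

View pics/p1.png

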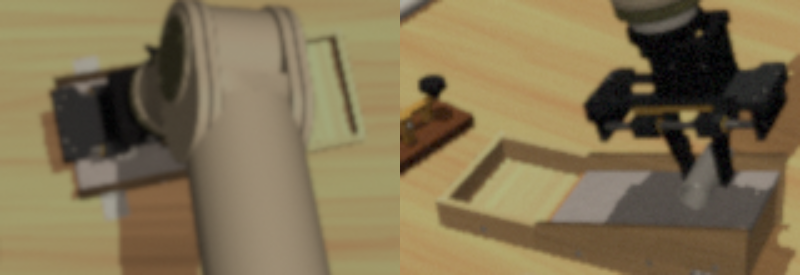

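The pictures show the sleeve held level between the cheeks, over the upper deck. I'll lower it along the deck normal.

Request:
send_rows --pt "0 0 0 0 0.002 -0.007 0.02" --pt "0 0 0 0 0.002 -0.007 0.02" --pt "0 0 0 -0.001 0.001 -0.005 0.02" --pt "0 0 0 0 0 -0.001 0.02" --pt "0 0 0 0 0 0 0.02" --pt "0 0 0 0 0 0 0.02"

```text
t: 7.1
tcp_pos: [0.5528, -0.0715, 0.0692]
tcp_rot: [0.758, -0.638, -0.102, -0.085]
ft_force: [-0.1, 0.2, -0.9]
opening: 0.0296
```

Request:
send_rows --pt "0 0 0 0 0 -0.001 0.02" --pt "0 0 0 0 0 -0.001 0.02" --pt "0 0 0 0 0 0 0.02"

```text
t: 7.35
tcp_pos: [0.5528, -0.0716, 0.0672]
tcp_rot: [0.758, -0.639, -0.102, -0.085]
ft_force: [0.0, -0.8, -0.3]
opening: 0.0297
```

Request:
send_rows --pt "0 0 0 0 0 -0.001 0.02" --pt "0 0 0 0 0 0 0.02" --pt "0 0 0 0 0 0 0.02"

```text
t: 7.6
tcp_pos: [0.5528, -0.0715, 0.0663]
tcp_rot: [0.758, -0.638, -0.102, -0.085]
ft_force: [-0.0, 0.7, -0.5]
opening: 0.0294
```

Request:
send_rows --pt "0 0 0 0 0 -0.001 0.02" --pt "0 0 0 0 0 0 0.02" --pt "0 0 0 0 0 0 0.02"

```text
t: 7.85
tcp_pos: [0.5528, -0.0715, 0.0652]
tcp_rot: [0.758, -0.638, -0.102, -0.085]
ft_force: [0.3, 0.0, -1.0]
opening: 0.0298
```

Request:
send_rows --pt "0 0 0 0 0 -0.001 0.02" --pt "0 0 0 0 0 0 0.02" --pt "0 0 0 0 0 0 0.02"

```text
t: 8.1
tcp_pos: [0.5529, -0.0715, 0.0644]
tcp_rot: [0.758, -0.638, -0.102, -0.085]
ft_force: [-0.3, -0.8, 1.6]
opening: 0.0295
```

Request:
send_rows --pt "0 0 0 0 0 -0.001 0.02" --pt "0 0 0 0 0 0 0.02" --pt "0 0 0 0 0 0 0.02"

```text
t: 8.35
tcp_pos: [0.5531, -0.0715, 0.064]
tcp_rot: [0.758, -0.638, -0.102, -0.085]
ft_force: [-2.3, -0.9, 9.7]
opening: 0.0299
```

Contact came at TCP z ≈ 0.0645. I'll ease the pressure, open and draw away along the normal.

Request:
send_rows --pt "0 0 0 0 0 0.0007 0.03" --pt "0 0 0 0 0 0 0.087" --pt "0 0 0 0 0 0 0.087" --pt "0 0 0 0 0 0 0.087" --pt "0 0 0 0 -0.002 0.006 0.087" --pt "0 0 0 0.001 -0.003 0.012 0.087" --pt "0 0 0 0.001 -0.005 0.02 0.087" --pt "0 0 0 0.001 -0.007 0.026 0.087" --pt "-0.5 -0.09 0 0.001 0 0.035 0.087" --pt "-0.5 -0.09 0 0 0.02 0.03 0.087" --pt "-0.5 -0.09 0 0 0.03 0 0.087" --pt "-0.5 -0.09 0 0 0.03 0 0.087"

```text
t: 9.35
tcp_pos: [0.5583, -0.0084, 0.1964]
tcp_rot: [0.763, -0.644, -0.031, -0.029]
ft_force: [-0.0, 0.7, -0.3]
opening: 0.0862
```

Request:
send_rows --pt "-0.5 -0.09 0 -0.01 0.03 0 0.087" --pt "-0.5 -0.09 0 -0.02 0.03 0 0.087" --pt "0 0 0 -0.02 0.03 0 0.087" --pt "0 0 0 -0.02 0.03 0 0.087" --pt "0 0 0 0 0 0 0.087"

```text
t: 9.77
tcp_pos: [0.4834, 0.1186, 0.1946]
tcp_rot: [0.768, -0.64, 0.0, -0.0]
ft_force: [0.1, 1.0, 0.7]
opening: 0.0872
```

Run:
```python
from m import *
b=sleeves(); a=capture('top'); s=read_state(); print(s['tcp_pos'],s['tcp_rot'])
for d in look_for('sleeve_a','top'): print(d['centre'],round(d['confidence'],2))
sc=capture('scene')
i=np.hstack([cv2.resize(a[160:300,200:400],None,fx=2,fy=2),cv2.resize(sc[130:270,140:340],None,fx=2,fy=2)]); save('p2.png',i)
```

```text
0.97 [190. 321.] ctr [0.3    0.1972] ang 29.3 size 0.033 0.061
0.91 [278. 213.] ctr [0.4553 0.1151] ang 7.4 size 0.086 0.035
0.79 [115. 180.] ctr [0.4602 0.2976] ang -13.0 size 0.088 0.032
0.76 [43. 28.] ctr [0.5968 0.3699] ang 4.4 size 0.037 0.051
0.73 [216.  58.] ctr [0.601  0.2032] ang -79.3 size 0.154 0.104
[0.48726653 0.11116779 0.19394829] [ 7.64952064e-01 -6.44086641e-01  8.54162150e-04 -9.55614293e-05]
[370.2, 194.0] 0.7
[136.9, 195.3] 0.49
[227.5, 245.6] 0.47
[305.5, 205.3] 0.21
```

View pics/p2.png

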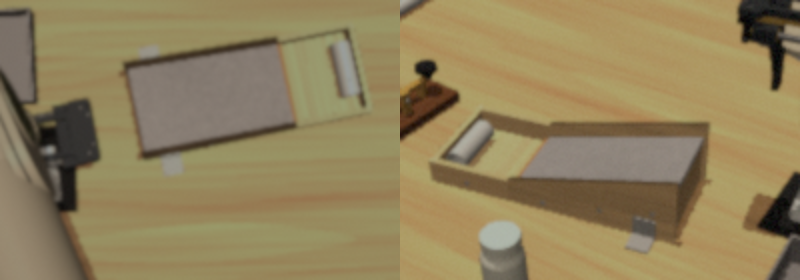

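The first sleeve rolled into the tray and lies against the end stop. Next is the wide right-hand sleeve.

Request:
send_rows --pt "0 0 -0.23 -0.016 0.002 -0.02 0.065" --pt "0 0 -0.23 -0.016 0.002 -0.03 0.065" --pt "0 0 0 0 0 -0.035 0.065" --pt "0 0 0 0 0 -0.035 0.065" --pt "0 0 0 0 0 -0.03 0.065" --pt "0 0 0 0 0 -0.02 0.065" --pt "0 0 0 0 0 -0.0125 0.065" --pt "0 0 0 0 0 -0.006 0.065" --pt "0 0 0 0 0 0 0.065" --pt "0 0 0 0 0 0 0.065"

```text
t: 10.85
tcp_pos: [0.4558, 0.1153, 0.0052]
tcp_rot: [0.752, -0.66, 0.0, -0.0]
ft_force: [-0.3, 0.1, -0.6]
opening: 0.0646
```

Request:
send_rows --pt "0 0 0 0 0 0 0.02" --pt "0 0 0 0 0 0 0.02" --pt "0 0 0 0 0 0 0.02" --pt "0 0 0 0 0 0 0.02" --pt "0 0 0 0 0 0 0.02" --pt "0 0 0 0 0 0 0.02" --pt "0 0 0 0 0 0 0.02" --newtons 10

```text
t: 11.43
tcp_pos: [0.4549, 0.1155, 0.0046]
tcp_rot: [0.752, -0.659, 0.0, -0.0]
ft_force: [-0.5, -1.2, 1.5]
opening: 0.0345
```

It reads 34.5 mm, so it is the crushed one. I'll carry it to the ramp.

Request:
send_rows --pt "0 0 0 0 0 0.02 0.02" --pt "0 0 0 0 0 0.035 0.02" --pt "0 0 0 0 0 0.035 0.02" --pt "0 0 0 0 0 0.035 0.02" --pt "0 0 0.25 0.012 -0.024 0.03 0.02" --pt "0 0 0.25 0.012 -0.024 0.025 0.02" --pt "0 0 0 0.012 -0.024 0 0.02" --pt "0 0 0 0.012 -0.024 0 0.02" --pt "0.75 0.13 0 0.012 -0.024 -0.02 0.02" --pt "0.75 0.13 0 0.012 -0.024 -0.02 0.02" --pt "0.75 0.13 0 0.013 -0.024 -0.02 0.02" --pt "0.75 0.13 0 0.013 -0.025 -0.02 0.02"

```text
t: 12.43
tcp_pos: [0.5534, -0.0788, 0.1038]
tcp_rot: [0.759, -0.637, -0.102, -0.087]
ft_force: [1.1, 0.6, 1.0]
opening: 0.0344
```

Request:
send_rows --pt "0 0 0 0 0 -0.016 0.02" --pt "0 0 0 0 0 0 0.02" --pt "0 0 0 0 0 0 0.02" --pt "0 0 0 0 0 0 0.02"

```text
t: 12.77
tcp_pos: [0.5532, -0.0759, 0.0897]
tcp_rot: [0.76, -0.636, -0.101, -0.086]
ft_force: [0.2, 0.2, 0.2]
opening: 0.0345
```

Request:
send_rows --pt "0 0 0 0 0.002 -0.008 0.02" --pt "0 0 0 0 0.002 -0.008 0.02" --pt "0 0 0 -0.001 0.001 -0.006 0.02" --pt "0 0 0 0 0 -0.002 0.02" --pt "0 0 0 0 0 -0.001 0.02" --pt "0 0 0 0 0 0 0.02" --pt "0 0 0 0 0 0 0.02"

```text
t: 13.35
tcp_pos: [0.552, -0.0726, 0.0637]
tcp_rot: [0.759, -0.637, -0.101, -0.085]
ft_force: [0.1, 0.4, 0.2]
opening: 0.0348
```

Request:
send_rows --pt "0 0 0 0 0 -0.001 0.02" --pt "0 0 0 0 0 0 0.02" --pt "0 0 0 0 0 0 0.02"

```text
t: 13.6
tcp_pos: [0.5519, -0.0726, 0.0626]
tcp_rot: [0.759, -0.637, -0.101, -0.085]
ft_force: [-0.2, 0.0, -0.5]
opening: 0.0348
```

Request:
send_rows --pt "0 0 0 0 0 -0.001 0.02" --pt "0 0 0 0 0 0 0.02" --pt "0 0 0 0 0 0 0.02"

```text
t: 13.85
tcp_pos: [0.552, -0.0725, 0.0617]
tcp_rot: [0.759, -0.637, -0.101, -0.086]
ft_force: [-0.6, 0.2, 2.3]
opening: 0.0343
```

Request:
send_rows --pt "0 0 0 0 0 0 0.06" --pt "0 0 0 0 0 0 0.06" --pt "0 0 0 0 0 0 0.06" --pt "0 0 0 0 0 0 0.06" --pt "0 0 0 0 -0.002 0.006 0.06" --pt "0 0 0 0 -0.003 0.012 0.06" --pt "0 0 0 0.001 -0.005 0.02 0.06" --pt "0 0 0 0.001 -0.007 0.026 0.06" --pt "0 0 0 0 0 0 0.06" --pt "0 0 0 0 0 0 0.06" --pt "0 0 0 0 0 0 0.06" --pt "0 0 0 0 0 0 0.06"

```text
t: 14.85
tcp_pos: [0.5533, -0.0894, 0.125]
tcp_rot: [0.759, -0.637, -0.102, -0.085]
ft_force: [0.1, 0.1, -0.2]
opening: 0.0602
```

Run:
```python
from m import *
sleeves(); sc=capture('scene'); s=read_state(); print(s['tcp_pos'],s['opening'])
w=capture('wrist')
i=np.hstack([cv2.resize(w,(400,300)),cv2.resize(sc[130:235,160:300],(400,300))]); save('p3.png',i)
```

```text
0.65 [279. 214.] ctr [ 0.5367 -0.0624] ang 11.2 size 0.044 0.095
0.58 [  2. 194.] ctr [0.4803 0.268 ] ang -7.2 size 0.005 0.052
[ 0.55336775 -0.08920453  0.12488099] 0.05978728419267704
```

View pics/p3.png

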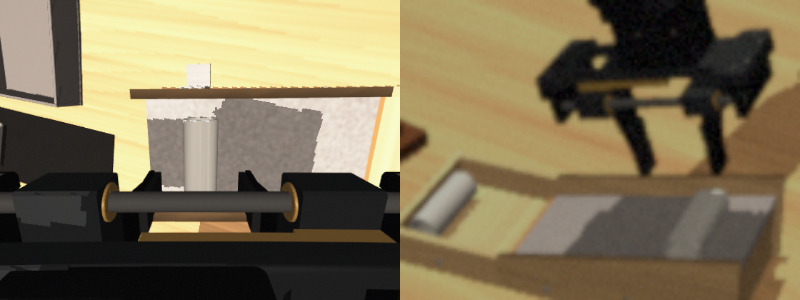

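Request:
send_rows --pt "0 0 0 0 0 0 0.06" --pt "0 0 0 0 0 0 0.06" --pt "0 0 0 0 0 0 0.06" --pt "0 0 0 0 0 0 0.06" --pt "0 0 0 0 0 0 0.06" --pt "0 0 0 0 0 0 0.06" --pt "0 0 0 0 0 0 0.06" --pt "0 0 0 0 0 0 0.06"

```text
t: 15.72
tcp_pos: [0.5538, -0.0895, 0.1255]
tcp_rot: [0.759, -0.637, -0.101, -0.085]
ft_force: [1.0, 0.0, 0.6]
opening: 0.0597
```

Run:
```python
from m import *
sleeves(); s=read_state(); print(s['tcp_pos'],s['opening'])
```

```text
0.63 [  2. 195.] ctr [0.479  0.2678] ang -7.1 size 0.006 0.056
[ 0.55382834 -0.08950113  0.12548195] 0.05998366485793415
```

The crushed sleeve has lain on the slope, let go, for more than a second. I'll regrip it by the reverse path.

Request:
send_rows --pt "0 0 0 -0.001 0.007 -0.026 0.06" --pt "0 0 0 -0.001 0.005 -0.02 0.06" --pt "0 0 0 0 0.003 -0.011 0.06" --pt "0 0 0 0 0.002 -0.006 0.06" --pt "0 0 0 0 0 0 0.02" --pt "0 0 0 0 0 0 0.02" --pt "0 0 0 0 0 0 0.02" --pt "0 0 0 0 0 0 0.02" --pt "0 0 0 0 0 0 0.02" --pt "0 0 0 0 0 0 0.02" --newtons 10

```text
t: 16.65
tcp_pos: [0.5522, -0.0727, 0.063]
tcp_rot: [0.759, -0.637, -0.101, -0.086]
ft_force: [0.3, -1.3, 3.0]
opening: 0.0348
```

Request:
send_rows --pt "0 0 0 0 -0.003 0.012 0.02" --pt "0 0 0 0.001 -0.005 0.02 0.02" --pt "0 0 0 0.001 -0.007 0.026 0.02" --pt "-0.75 -0.13 0 0 0 0.035 0.02" --pt "-0.75 -0.13 0 0 0 0.03 0.02" --pt "-0.75 -0.13 0 0.008 0.032 0 0.02" --pt "-0.75 -0.13 0 0.008 0.032 0 0.02" --pt "0 0 0 0.008 0.032 0 0.02" --pt "0 0 0 0.008 0.032 0 0.02" --pt "0 0 0 0.008 0.032 0 0.02" --pt "0 0 0 0.009 0.032 0 0.02" --pt "0 0 0 0.009 0.032 0 0.02"

```text
t: 17.65
tcp_pos: [0.612, 0.1378, 0.1865]
tcp_rot: [0.766, -0.643, 0.0, -0.0]
ft_force: [1.1, -0.4, 0.3]
opening: 0.0343
```

Request:
send_rows --pt "0 0 0 0.009 0.031 0 0.02" --pt "0 0 0 0.009 0.031 0 0.02" --pt "0 0 0 0 0 0 0.02" --pt "0 0 0 0 0 0 0.02"

```text
t: 17.98
tcp_pos: [0.6292, 0.2011, 0.186]
tcp_rot: [0.767, -0.641, -0.001, -0.0]
ft_force: [0.2, -0.9, -0.1]
opening: 0.0347
```

Run:
```python
from m import *
cal=get_calibration('wrist'); w=capture('wrist'); capture('top'); s=read_state(); print(s['tcp_pos'],s['tcp_rot'],s['opening'])
for d in tip_of('scrap','wrist')[:1]: print(d['confidence'],at('wrist',d['centre'],0,cal))
for d in tip_of('scrap','top')[:1]: print(d['confidence'],at('top',d['centre'],0))
save('w4.png',w)
```

```text
[0.62999055 0.19751078 0.18590281] [ 7.65749221e-01 -6.43139165e-01  2.97381976e-04  2.39857406e-04] 0.03466598700249553
0.76 [0.6273 0.2026 0.    ]
0.81 [0.626 0.202 0.   ]
```

View pics/w4.png

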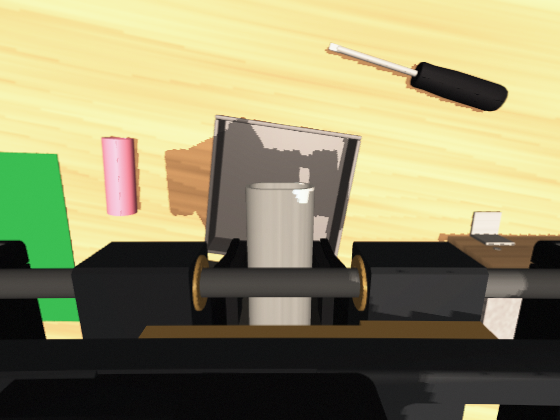

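The sleeve is held over the grey box, whose centre is about (0.627, 0.202). I'll lower it in.

Request:
send_rows --pt "0 0 0 -0.003 0.004 -0.03 0.02" --pt "0 0 0 0 0 -0.035 0.02" --pt "0 0 0 0 0 -0.035 0.02" --pt "0 0 0 0 0 -0.03 0.02" --pt "0 0 0 0 0 -0.02 0.02" --pt "0 0 0 0 0 -0.015 0.02" --pt "0 0 0 0 0 -0.009 0.02" --pt "0 0 0 0 0 0 0.02" --pt "0 0 0 0 0 0 0.02"

```text
t: 18.93
tcp_pos: [0.6274, 0.2024, 0.0124]
tcp_rot: [0.766, -0.643, 0.0, -0.0]
ft_force: [-0.0, 0.0, -0.2]
opening: 0.0345
```

Request:
send_rows --pt "0 0 0 0 0 0 0.05" --pt "0 0 0 0 0 0 0.05" --pt "0 0 0 0 0 0 0.05" --pt "0 0 0 0 0 0 0.05" --pt "0 0 0 0 0 0.02 0.05" --pt "0 0 0 0 0 0.035 0.05" --pt "0 0 0 0 0 0.035 0.065" --pt "0 0 0 -0.01 0 0.035 0.065" --pt "0 0 -0.9 -0.03 0.02 0.035 0.065" --pt "0 0 -0.9 -0.03 0.02 0.02 0.065" --pt "0 0 -0.9 -0.03 0.02 0 0.065" --pt "0 0 -0.9 -0.03 0.02 0 0.065"

```text
t: 19.93
tcp_pos: [0.5011, 0.2804, 0.1874]
tcp_rot: [-0.654, 0.756, -0.001, 0.002]
ft_force: [-0.2, 0.1, -0.4]
opening: 0.0646
```

Run:
```python
from m import *
sleeves(); s=read_state(); print(s['tcp_pos'],s['tcp_rot'])
```

```text
0.95 [269. 228.] ctr [0.4598 0.2972] ang -12.1 size 0.089 0.03
0.81 [171.  91.] ctr [0.6156 0.3723] ang 6.9 size 0.03 0.083
0.7 [338.  51.] ctr [0.6282 0.2037] ang 9.8 size 0.036 0.085
0.68 [343. 316.] ctr [0.3386 0.2257] ang 9.0 size 0.022 0.032
[0.49692513 0.28410233 0.18702146] [-6.58152436e-01  7.52884358e-01  7.81106709e-05  7.13671563e-04]
```

Request:
send_rows --pt "0 0 -0.4 -0.018 0.006 -0.02 0.065" --pt "0 0 -0.4 -0.019 0.007 -0.03 0.065" --pt "0 0 0 0 0 -0.035 0.065" --pt "0 0 0 0 0 -0.035 0.065" --pt "0 0 0 0 0 -0.025 0.065" --pt "0 0 0 0 0 -0.02 0.065" --pt "0 0 0 0 0 -0.01 0.065" --pt "0 0 0 0 0 -0.006 0.065" --pt "0 0 0 0 0 0 0.065" --pt "0 0 0 0 0 0 0.065"

```text
t: 20.87
tcp_pos: [0.4656, 0.2926, 0.0054]
tcp_rot: [-0.629, 0.777, -0.0, 0.001]
ft_force: [-0.2, 0.4, 1.1]
opening: 0.0654
```

Request:
send_rows --pt "0 0 0 0 0 0 0.02" --pt "0 0 0 0 0 0 0.02" --pt "0 0 0 0 0 0 0.02" --pt "0 0 0 0 0 0 0.02" --pt "0 0 0 0 0 0 0.02" --pt "0 0 0 0 0 0 0.02" --pt "0 0 0 0 0 0 0.02" --pt "0 0 0 0 0 0 0.02" --newtons 10

```text
t: 21.53
tcp_pos: [0.465, 0.2921, 0.0045]
tcp_rot: [-0.629, 0.777, -0.0, -0.0]
ft_force: [-0.3, 0.3, 0.8]
opening: 0.0292
```

It reads 29.2 mm, so it is round, gripped about 6 mm off along its axis. I'll allow for that on the ramp.

Request:
send_rows --pt "0 0 0 0 0 0.02 0.02" --pt "0 0 0 0 0 0.035 0.02" --pt "0 0 0 0 0 0.035 0.02" --pt "0 0 0 0 0 0.035 0.02" --pt "0 0 0.6 0.008 -0.031 0.03 0.02" --pt "0 0 0.6 0.008 -0.031 0.025 0.02" --pt "0 0 0.6 0.008 -0.031 0 0.02" --pt "0 0 0.6 0.008 -0.031 0 0.02" --pt "0 0 0.5 0.008 -0.031 0 0.02" --pt "0 0 0.5 0.008 -0.031 0 0.02" --pt "0 0 0.5 0.008 -0.031 0 0.02" --pt "0 0 0.5 0.008 -0.031 0 0.02"

```text
t: 22.53
tcp_pos: [0.5286, 0.0441, 0.183]
tcp_rot: [0.767, -0.642, 0.0, 0.0]
ft_force: [2.0, 0.7, -0.3]
opening: 0.0293
```

Request:
send_rows --pt "0.75 0.13 0 0.008 -0.03 -0.02 0.02" --pt "0.75 0.13 0 0.008 -0.03 -0.02 0.02" --pt "0.75 0.13 0 0.007 -0.03 -0.02 0.02" --pt "0.75 0.13 0 0.007 -0.03 -0.02 0.02" --pt "0 0 0 0 0 -0.014 0.02" --pt "0 0 0 0 0 0 0.02" --pt "0 0 0 0 0 0 0.02" --pt "0 0 0 0 0 0 0.02"

```text
t: 23.2
tcp_pos: [0.559, -0.0728, 0.09]
tcp_rot: [0.76, -0.636, -0.101, -0.086]
ft_force: [0.4, 0.9, 0.5]
opening: 0.0296
```

Run:
```python
from m import *
from scipy.spatial.transform import Rotation as R
s=read_state(); print(s['tcp_pos'],s['opening']); print(R.from_quat(s['tcp_rot']).as_matrix().round(3))
```

```text
[ 0.55900769 -0.07280781  0.08998486] 0.02958809512233261
[[ 0.17  -0.984 -0.044]
 [-0.95  -0.176  0.259]
 [-0.263 -0.002 -0.965]]
```

Request:
send_rows --pt "0 0 0 0 0.001 -0.008 0.02" --pt "0 0 0 0 0.001 -0.008 0.02" --pt "0 0 0 0 0 -0.006 0.02" --pt "0 0 0 0 0 -0.002 0.02" --pt "0 0 0 0 0 -0.001 0.02" --pt "0 0 0 0 0 -0.001 0.02" --pt "0 0 0 0 0 0 0.02" --pt "0 0 0 0 0 0 0.02"

```text
t: 23.87
tcp_pos: [0.5587, -0.0724, 0.0632]
tcp_rot: [0.759, -0.637, -0.101, -0.085]
ft_force: [0.3, -0.7, 0.7]
opening: 0.0298
```

Request:
send_rows --pt "0 0 0 0 0 -0.001 0.02" --pt "0 0 0 0 0 0 0.02" --pt "0 0 0 0 0 0 0.02"

```text
t: 24.12
tcp_pos: [0.5586, -0.0724, 0.062]
tcp_rot: [0.759, -0.637, -0.101, -0.085]
ft_force: [-0.8, 0.1, -0.5]
opening: 0.0298
```

Request:
send_rows --pt "0 0 0 0 0 -0.0007 0.02" --pt "0 0 0 0 0 0 0.02" --pt "0 0 0 0 0 0 0.02"

```text
t: 24.37
tcp_pos: [0.5586, -0.0724, 0.0613]
tcp_rot: [0.759, -0.637, -0.101, -0.085]
ft_force: [-0.2, -0.8, 0.6]
opening: 0.0296
```

Request:
send_rows --pt "0 0 0 0 0 -0.0007 0.02" --pt "0 0 0 0 0 0 0.02" --pt "0 0 0 0 0 0 0.02"

```text
t: 24.62
tcp_pos: [0.5587, -0.0724, 0.0612]
tcp_rot: [0.759, -0.637, -0.101, -0.086]
ft_force: [-2.1, -1.0, 6.6]
opening: 0.0298
```

Contact. I'll release as before.

Request:
send_rows --pt "0 0 0 0 0 0.0005 0.03" --pt "0 0 0 0 0 0 0.087" --pt "0 0 0 0 0 0 0.087" --pt "0 0 0 0 0 0 0.087" --pt "0 0 0 0 -0.002 0.006 0.087" --pt "0 0 0 0.001 -0.003 0.012 0.087" --pt "0 0 0 0.001 -0.005 0.02 0.087" --pt "0 0 0 0.001 -0.007 0.026 0.087" --pt "-0.5 -0.09 0 0.001 0 0.035 0.087" --pt "-0.5 -0.09 0 0 0.02 0.03 0.087" --pt "-0.5 -0.09 0 0 0.03 0 0.087" --pt "-0.5 -0.09 0 0 0.03 0 0.087"

```text
t: 25.62
tcp_pos: [0.5641, -0.0096, 0.194]
tcp_rot: [0.764, -0.643, -0.03, -0.03]
ft_force: [1.9, 0.3, 0.4]
opening: 0.0856
```

Request:
send_rows --pt "-0.5 -0.09 0 -0.01 0.03 0 0.087" --pt "-0.5 -0.09 0 -0.02 0.03 0 0.087" --pt "0 0 0 -0.02 0.03 0 0.087" --pt "0 0 0 -0.02 0.03 0 0.087" --pt "0 0 0 -0.02 0 0 0.087" --pt "0 0 0 -0.02 0 0 0.087" --pt "0 0 0 0 0 0 0.087" --pt "0 0 0 0 0 0 0.087" --pt "0 0 0 0 0 0 0.087"

```text
t: 26.37
tcp_pos: [0.4534, 0.1103, 0.191]
tcp_rot: [0.766, -0.643, 0.001, -0.001]
ft_force: [0.1, -0.2, -0.0]
opening: 0.0872
```

Run:
```python
from m import *
a=capture('top'); sc=capture('scene')
for d in look_for('sleeve_a','top'): print(np.round(d['centre']),round(d['confidence'],2),at('top',d['centre'],.019))
i=np.hstack([cv2.resize(a[150:300,150:400],None,fx=1.6,fy=1.6),cv2.resize(sc[150:300,140:390],None,fx=1.6,fy=1.6)]); save('p5.png',i)
```

```text
[137. 194.] 0.8 [0.622  0.3738 0.019 ]
[370. 194.] 0.66 [ 0.6048 -0.3247  0.019 ]
[362. 195.] 0.62 [ 0.6012 -0.3007  0.019 ]
[195. 190.] 0.61 [0.6292 0.1979 0.019 ]
```

View pics/p5.png

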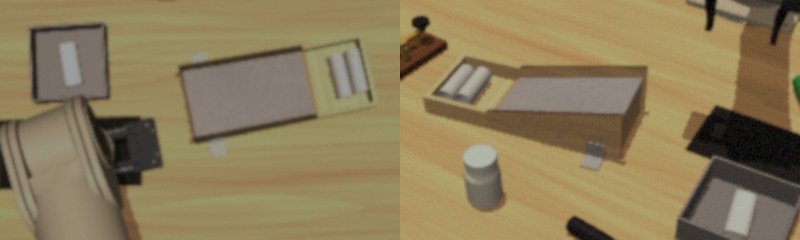

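Both sound sleeves lie in the tray and the crushed one lies in the scrap box. I'll let everything settle, then hand in.

Request:
send_rows --pt "0 0 0 0 0 0 0.087" --pt "0 0 0 0 0 0 0.087" --pt "0 0 0 0 0 0 0.087" --pt "0 0 0 0 0 0 0.087" --pt "0 0 0 0 0 0 0.087" --pt "0 0 0 0 0 0 0.087" --pt "0 0 0 0 0 0 0.087" --pt "0 0 0 0 0 0 0.087" --pt "0 0 0 0 0 0 0.087"

```text
t: 27.27
tcp_pos: [0.4525, 0.1106, 0.1901]
tcp_rot: [0.766, -0.643, 0.001, -0.001]
ft_force: [0.2, -0.1, -1.2]
opening: 0.0869
```

Run:
```python
from m import *
capture('top')
for d in look_for('sleeve_a','top'): print(np.round(d['centre']),at('top',d['centre'],.019))
print(job_done())
```

```text
[362. 196.] [ 0.5991 -0.3012  0.019 ]
[136. 193.] [0.6261 0.3769 0.019 ]
[372. 195.] [ 0.6011 -0.3305  0.019 ]
[195. 191.] [0.6277 0.1979 0.019 ]
the job is handed in; nothing more can be done
None
```

All three sleeves were roll-tested and the job was handed in at about 27 s. No verdict was reported back.

- **Sound sleeves:** The middle and left ones measured about 30 mm across the jaws. Each was set down on the upper deck and let go, and rolled into the tray by itself.
- **Crushed sleeve:** The right-hand one measured about 34.5 mm. It stayed on the slope, let go, for over a second, and then went into the scrap box.

The last picture showed two sleeves side by side in the tray and one in the scrap box. A further detection about a second later found them in the same places to within 6 mm. The hand was clear of everything, and no check failed. The third sleeve was gripped about 6 mm off along its axis, which I allowed for when setting it down. I did not measure the jar, screwdriver or morse key at the end, but the arm never worked near them.

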